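Pick the brown shaft seal from the lidded spares case

ROBOT

A 6-joint arm with a two-finger parallel gripper is mounted at the origin on the work surface. World frame = base frame: x ahead of the robot, y to its left, z up, the work surface at z = 0. Lengths are in m, angles in rad, forces in N, time in s.
With the tool pointing down it reaches from about 0.375 to 0.9 m from the base axis. Payload 3.1 kg.
Tool frame: the origin (TCP) lies midway between the tips of the shut fingers; the grasp point (between the pads) lies 19 mm behind it; z points along the fingers, y is the line along which they close (so a half turn about z gives the same grasp; the last joint's range is limited). The gripper opens to 87 mm and grips with 3 to 60 N. Pads are 19 mm wide; open, the fingers measure 117 mm over their backs; the gripper's body (75 mm by 190 mm) begins 51 mm behind the grasp point.
Start: joints at [-1.349, 0.527, 1.433, -0, 1.181, -0.178], TCP at [0.243, -0.576, 0.223] pointing down, gripper open.
Joint ranges: [-3.08, 3.08], [-0.75, 2.2], [0.22, 2.44], [-1.43, 4.57], [0, 2.65], [-2.85, 2.85]. Speed limits (rad/s): [2.79, 2.79, 3.14, 3.14, 3.14, 3.14].

INTERFACE

Orientations are given as a unit quaternion [x, y, z, w].
In Python, from rig import status, imaging, order gives the robot as it stands.
- The arm moves only by the tool arm_command, never from a script. Its argument "deltas" is one flat list of numbers, 5 for each row, row after row: the opening, from -1 (shut) to 1 (fully open), so that 0 is half open, then the shift along the tool's x, y, z in m, then the turn about the tool's z in rad. In form: [gripper, tx, ty, tz, roll, gripper, tx, ty, tz, roll, ...]. A call has 1 to 12 rows; each row shifts and turns the commanded pose from where the row before left it, along the tool's axes as they then stand; what a row does not reach is not made up. A row lasts 1/8 s, in which the tool goes at most 62.5 mm and 10.7 degrees, less where a joint would pass 70% of its speed; a pose out of reach is approached as far as the arm can. A call with a gripper value outside its range is refused whole. The fingers move at their own pace and stop on an object; "newtons" is the grip in N (left out, the last holds). Time passes only in rows, so rows that do not move let the fingers close. It gives the time, the measured TCP pose, the force, the opening and the grip force at its end, in the units of the state.
- status.get_obs(): the state, without advancing time (a new reading comes with each control period).
- imaging.camera(name): name is "scene" or "side" or "wrist"; returns (picture, depth): 400x640x3 uint8, red, green, blue; 400x640 float32, m along the optical axis (not along the pixel's ray), 0 where there is no reading.
- imaging.camera_params(name): a dict with "intrinsics" (3x3 intrinsics, pixels), "k1" (the pictures are not rectified: a ray, as slopes to the right and down, at radius r is drawn at 1 + k1 r^2 times it, then the intrinsics apply), "camera_from_world" (4x4, takes a point from world to camera coordinates). Camera axes: x right, y up, looking along -z (the intrinsics and any distortion apply to the point x, -y, -z); pixel columns grow to the right and rows downward; lengths in m; the calibration is good to about 2 mm. A picture is of the moment at which its call begins: read the wrist's pose just before it. camera_params takes no time and is no camera call; for the wrist camera it gives the pose at the moment of the call.
- order.hand_in(): hands the job in; it is judged then, once.
The state is a dict: "time": time; "q": joint angles; "joint_velocities": joint speeds; "joint_torque": joint torques, N m; "position": TCP position; "tool_rot": TCP orientation; "ft_force": force on the tool from outside, world axes, zero at the start; "moment": the same for the moment, N m; "grip_width": finger opening in m; "grip_force": force on a finger pad.
Only numpy, scipy, OpenCV 4.12 (cv2) and the standard library are available. Lean on these libraries where they do the work, as an engineer would, in place of code of your own. Each camera call takes 0.05 s, during which the arm holds its last target. There are 200 camera calls.

TASK

Open the clear lid of the blue spares case until it stays open by itself. Then take out the brown shaft seal and lay it flat inside the yellow tray without dropping it, leaving the black seal in its place in the case.

Things in the scene. Friction and masses are not known exactly. Their poses are not given: they have to be found in the camera images.
- lid (a joint): Angle of the lid of the blue case, rad: 0 closed, growing as its front edge (nearest the robot) rises and swings over towards +x. The lid weighs about 0.3 kg and turns freely: let go below about 1.5 rad it falls shut, beyond that it falls open by itself onto its stop at 1.95 rad. Open, its edge stands 0.2 m above the table.
- lid_bar (a point): Centre of the lid's orange round grip bar: 10 mm thick, 100 mm long, on a 12 mm post at each end, parallel to the hinge (own y). It is fixed on the lid near the front edge; shut, z is up and x points to the hinge. Its axis is 35 mm above the lid's upper face, 15 mm behind the front edge and, shut, 145 mm before and 41 mm above the hinge axis. It can turn between the fingers as the lid swings.
- case_hinge (a point): Middle of the hinge axis, on the far upper rim of the blue case, 50 mm above the table; fixed. Own y along the hinge, x away from the case, z up. The case is fixed: 160 mm deep (from here towards own -x), 230 mm wide, 50 mm high, walls 5 mm, grey inner floor 24 mm above the table. The lid is a clear plate 160 x 230 x 6 mm with blue edges.
- brown_seal_center (a point): Centre (half-way up) of the brown shaft seal, a rigid flat ring lying in the case: outside diameter 50 mm, bore 32 mm, 18 mm high, about 60 g, own z along the ring's axis. It lies in the left or right half of the case, at least 30 mm clear of the walls to its left and right and of the black seal.
- black_seal_center (a point): Centre (half-way up) of the black shaft seal, same shape and size as the brown one, lying beside it in the other half of the case. To be left alone.
- yellow_tray_floor (a point): Centre of the inner floor of the yellow tray, 12 mm above the table. The tray is fixed: 120 mm along its own x, 150 mm along its own y, walls 4 mm thick whose rim stands 8 mm above the inner floor. A red tray of the same shape stands near it and is not used.
Mind the look-alikes: they are no part of the job. Of the things shaped like the part that bears yellow_tray_floor, the yellow one is meant.

How it is judged:
By the outcome, as a careful person would: the job done as asked, in the order asked, and still so for the second after the job is handed in, with the robot touching nothing.
It also fails if it takes over 64 s, if anything falls off the work surface, if the arm or the gripper's body presses on something with over 40 N, if the wrist force passes 120 N, or if a joint passes its speed limit or range.

## Working session

There is one attempt and no reset: what is moved stays moved. The work goes in short steps, Python scripts to look and compute and a tool call to move; the robot and the scene stay as the last step left them, time stands still between calls to the robot, and variables do not carry over. Pictures are saved under pics/ and viewed, at most 10 in all, crops included, and the job is handed in when it is done.

Besides the shell and the picture viewer there is one more tool, called as name(argument=value, ...) on one line, values as JSON. arm_command: Moves the arm, as the interface text tells. Its arguments: {"type":"object","properties":{"deltas":{"type":"array"},"newtons":{"type":"number"}},"required":["deltas"]}

```bash
ls; mkdir -p pics; cat > h.py <<'E'
import numpy as np, cv2
from rig import status, imaging
def shot(name):
    P=imaging.camera_params(name); im,d=imaging.camera(name); return P,im,d
def rays(P,uv):
    K=np.array(P["intrinsics"]); uv=np.atleast_2d(uv).astype(float).reshape(-1,1,2)
    # model: radial k1 only
    s=cv2.undistortPoints(uv,K,np.array([P["k1"],0,0,0.])).reshape(-1,2)
    return s
def pts(P,uv,z):
    "world points at depth z along axis"
    s=rays(P,uv); z=np.atleast_1d(z)
    c=np.c_[s[:,0]*z,-s[:,1]*z,-z,np.ones(len(s))]
    return (np.linalg.inv(np.array(P["camera_from_world"]))@c.T).T[:,:3]
def line(P,uv):
    o=np.linalg.inv(np.array(P["camera_from_world"]))[:3,3]
    d=pts(P,uv,1.0)[0]-o; return o,d/np.linalg.norm(d)
def tri(L):
    A=sum(np.eye(3)-np.outer(d,d) for o,d in L); b=sum((np.eye(3)-np.outer(d,d))@o for o,d in L)
    x=np.linalg.solve(A,b); return x,[np.linalg.norm((np.eye(3)-np.outer(d,d))@(x-o)) for o,d in L]
def onplane(P,uv,h):
    o,d=line(P,uv); return o+d*(h-o[2])/d[2]
def cloud(P,d):
    v,u=np.mgrid[0:400,0:640]; return pts(P,np.c_[u.ravel(),v.ravel()],d.ravel()).reshape(400,640,3)
def save(n,im): cv2.imwrite("pics/"+n,im[:,:,::-1])
E
python3 - <<'E'
from h import *
for n in ("scene","side"):
    P,im,d=shot(n); save(n+"1.png",im); np.savez(n+"1.npz",im=im,d=d)
    print(n,np.array(P["intrinsics"]).tolist(),P["k1"],np.linalg.inv(P["camera_from_world"]).round(3).tolist())
print(status.get_obs())
E
```

```text
pics
scene [[415.970942116459, 0.0, 314.84940035429986], [0.0, 415.970942116459, 194.86515177088194], [0.0, 0.0, 1.0]] 0.023295510972901706 [[-0.535, -0.571, 0.623, 1.078], [0.845, -0.367, 0.388, 0.368], [0.007, 0.734, 0.679, 0.829], [0.0, 0.0, 0.0, 1.0]]
side [[393.82392124253573, 0.0, 321.8929474844096], [0.0, 393.82392124253573, 209.5060462834466], [0.0, 0.0, 1.0]] -0.0241985497977966 [[-0.96, 0.188, -0.21, 0.214], [-0.281, -0.614, 0.737, 0.669], [0.01, 0.766, 0.642, 0.689], [0.0, 0.0, 0.0, 1.0]]
{'time': 0.1, 'q': array([-1.34948372e+00,  5.28371818e-01,  1.43373499e+00, -3.53434153e-06,
        1.18139550e+00, -1.78499404e-01]), 'joint_velocities': array([ 0.00039525, -0.00184362, -0.00378032,  0.00010509,  0.00015998,
        0.00102831]), 'joint_torque': array([-2.29868619e-04, -4.40985274e+01, -1.77151126e+01,  6.35863189e-02,
        5.34453092e-02, -6.21882032e-05]), 'position': array([ 0.24316279, -0.57506653,  0.2216828 ]), 'tool_rot': array([ 9.80084667e-01,  1.98577777e-01, -2.20718176e-05, -9.54569515e-04]), 'ft_force': array([ 0.17213251, -1.78556593,  0.19117855]), 'moment': array([-0.01085083, -0.03348618, -0.02836719]), 'grip_force': 0.0, 'grip_width': 0.08713752089699758}
```

View pics/scene1.png

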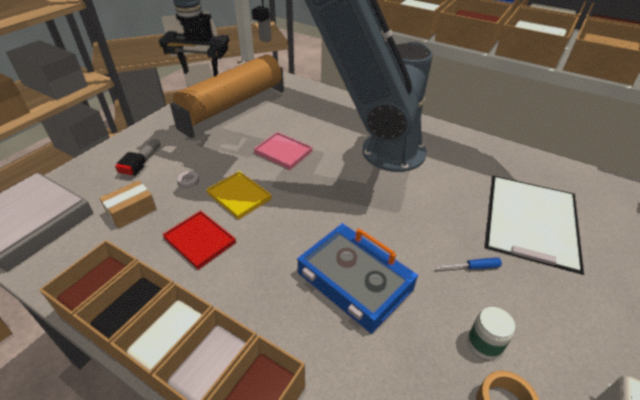

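View pics/side1.png

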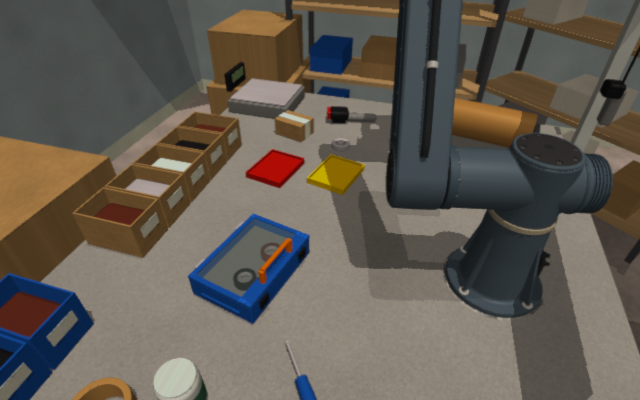

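The scene view shows the case around (357,275), with the bar from (358,234) to (395,258). The seals are at (346,257) and (376,281), the yellow tray at (239,194). In the side view, the bar runs (263,277)-(290,243), the seals are at (271,251) and (246,279), and the tray is at (336,173).

```bash
python3 - <<'E'
from h import *
S={n:(imaging.camera_params(n),np.load(n+"1.npz")) for n in("scene","side")}
def mask(n,lo,hi,box):
    hsv=cv2.cvtColor(S[n][1]["im"],cv2.COLOR_RGB2HSV); m=cv2.inRange(hsv,lo,hi); k=np.zeros_like(m); a,b,c,e=box; k[b:e,a:c]=m[b:e,a:c]
    nn,l,st,ce=cv2.connectedComponentsWithStats(k); i=1+np.argmax(st[1:,4]); return (l==i),ce[i]
print("yellow")
L=[]
for n,b in(("scene",(190,160,290,230)),("side",(295,145,375,200))):
    m,c=mask(n,(20,120,60),(35,255,255),b); P=S[n][0]; cl=cloud(P,S[n][1]["d"])[m]
    r=cv2.minAreaRect(cl[:,:2].astype(np.float32)*1000); print(n,m.sum(),np.median(cl,0).round(4),r,np.percentile(cl[:,2],[5,50,95]).round(4))
print("bar")
E_={}
for n,b in(("scene",(345,220,410,275)),("side",(250,230,300,290))):
    m,c=mask(n,(5,150,80),(17,255,255),b);P=S[n][0]; v,u=np.where(m)
    r=cv2.minAreaRect(np.c_[u,v].astype(np.float32)); print(n,m.sum(),r)
    cl=cloud(P,S[n][1]["d"])[m]; print(np.percentile(cl,[2,50,98],axis=0).round(4))
    top=cl[cl[:,2]>np.percentile(cl[:,2],98)-.012]; 
    r=cv2.minAreaRect(top[:,:2].astype(np.float32)*1000); print("top",r,np.median(top[:,2]))
print("seals")
for nm,a,b in(("A",(346,257),(271,251)),("B",(376,281),(246,279))):
    print(nm,tri([line(S["scene"][0],a),line(S["side"][0],b)]))
    for n,p in(("scene",a),("side",b)):
        P,z=S[n]; x,y=p; print(pts(P,p,z["d"][y,x]).round(3))
        reg=z["im"][y-12:y+13,x-13:x+14].reshape(-1,3); g=reg.sum(1); q=reg[g<np.percentile(g,20)]; print(n,q.mean(0))
print("blue")
for n,b in(("scene",(290,215,425,335)),("side",(180,205,320,330))):
    m,c=mask(n,(105,150,40),(125,255,255),b); cl=cloud(S[n][0],S[n][1]["d"])[m]; t=cl[(cl[:,2]>.045)&(cl[:,2]<.07)]
    print(n,cv2.minAreaRect(t[:,:2].astype(np.float32)*1000),np.percentile(t[:,2],[5,50,95]))
z=S["scene"][1];cv2.imwrite("pics/c1.png",cv2.resize(z["im"][225:335,290:425,::-1],None,fx=4,fy=4,interpolation=2))
E
```

```text
yellow
scene 1730 [ 0.4465 -0.282   0.0139] ((697.2509155273438, 32.574371337890625), (1000.0476684570312, 173.83860778808594), 51.298641204833984) [0.0076 0.0139 0.0215]
side 1441 [ 0.4417 -0.2803  0.0109] ((377.728515625, 138.94039916992188), (163.8854217529297, 1098.33349609375), 8.662968635559082) [0.0017 0.0109 0.0186]
bar
scene 210 ((374.94775390625, 245.3575439453125), (47.01129913330078, 11.236968040466309), 34.87533187866211)
[[0.451  0.1002 0.0642]
 [0.4643 0.1572 0.095 ]
 [0.4782 0.2038 0.0995]]
top ((746.4443359375, 274.8719482421875), (682.4569091796875, 91.00416564941406), 23.369396209716797) 0.09647860332280789
side 326 ((274.60052490234375, 259.74560546875), (12.357927322387695, 51.58198547363281), 39.98688507080078)
[[0.4461 0.1018 0.0604]
 [0.4625 0.1611 0.0917]
 [0.4757 0.206  0.0966]]
top ((461.1079406738281, 152.60769653320312), (109.72567749023438, 9.820780754089355), 78.07110595703125) 0.093955497369139
seals
A (array([0.49667883, 0.09662973, 0.03619274]), [np.float64(3.514494698682942e-05), np.float64(3.514494698685516e-05)])
[[0.512 0.104 0.057]]
scene [91.17164179 76.14179104 73.1119403 ]
[[0.487 0.115 0.058]]
side [50.61940299 54.79104478 75.04477612]
B (array([0.51803669, 0.18737093, 0.03323453]), [np.float64(0.0005296944668544384), np.float64(0.000529694466854499)])
[[0.535 0.193 0.057]]
scene [63.94814815 66.8962963  64.46666667]
[[0.507 0.204 0.056]]
side [48.07086614 51.67716535 48.90551181]
blue
scene ((526.5162963867188, 138.3623504638672), (230.31590270996094, 161.6167449951172), 78.29434204101562) [0.04957787 0.05910807 0.06185751]
side ((524.1869506835938, 137.84410095214844), (231.34222412109375, 162.1070098876953), 78.15141296386719) [0.04763008 0.05706344 0.0590812 ]
```

View pics/c1.png

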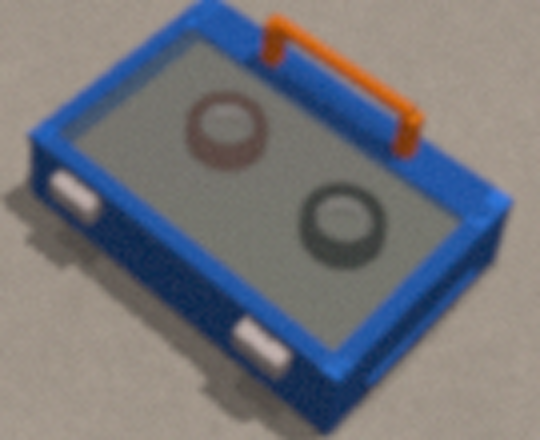

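Brown is the ring at scene (346,257) and black the one at (376,281). Next I roll the tool to line up with the hinge, and fix the tray pose.

arm_command(deltas=[1,0,0,0,-0.16,1,0,0,0,-0.16,1,0,0,0,-0.16,1,0,0,0,-0.16,1,0,0,0,-0.16,1,0,0,0,-0.165,1,0,0,0,0])

```text
time: 0.98
position: [0.2432, -0.5753, 0.222]
tool_rot: [0.777, 0.63, 0.0, -0.001]
ft_force: [-0.1, -0.1, -1.1]
grip_width: 0.087
grip_force: 0.0
```

```bash
cat >> h.py <<'E'
def go(x,y,z,ang=None):
    "tool-frame delta to a world target; ang = wanted world angle (deg) of tool x, -> roll"
    from scipy.spatial.transform import Rotation as R
    s=status.get_obs(); M=R.from_quat(s["tool_rot"]).as_matrix(); a=np.degrees(np.arctan2(M[1,0],M[0,0]))
    dl=M.T@(np.array([x,y,z])-s["position"])
    print("t%.2f"%s["time"],"pos",s["position"].round(4),"ang %.2f"%a,"delta",dl.round(4),"n",np.linalg.norm(dl).round(3),"roll",None if ang is None else np.radians((a-ang+180)%360-180).round(3),"F",s["ft_force"].round(1),"w %.4f gf %.1f"%(s["grip_width"],s["grip_force"]))
E
python3 - <<'E'
from h import *
for n,b in(("scene",(190,160,290,230)),("side",(295,145,375,200))):
    z=np.load(n+"1.npz"); hsv=cv2.cvtColor(z["im"],cv2.COLOR_RGB2HSV); m=cv2.inRange(hsv,(20,120,60),(35,255,255))>0
    k=np.zeros_like(m); k[b[1]:b[3],b[0]:b[2]]=m[b[1]:b[3],b[0]:b[2]]
    cl=cloud(imaging.camera_params(n),z["d"]); c=cl[k]; c=c[abs(c[:,2]-.014)<.012]
    P=imaging.camera_params(n); v,u=np.where(k); h=np.array([onplane(P,(a,b_),.018)[:2] for a,b_ in zip(u,v)])
    print(n,cv2.minAreaRect(c[:,:2].astype(np.float32)*1000),np.median(c,0),"plane",cv2.minAreaRect(h.astype(np.float32)*1000))
go(.5,-.35,.22); 
go(.461,.152,.2,78.2)
E
```

```text
scene ((437.083740234375, -286.6580505371094), (154.85537719726562, 134.34654235839844), 77.25230407714844) [ 0.44644153 -0.28232024  0.01388051] plane ((446.5347900390625, -283.98333740234375), (166.14071655273438, 130.73355102539062), 76.90882110595703)
side ((443.6271667480469, -286.78497314453125), (155.6004638671875, 120.91033935546875), 77.32205200195312) [ 0.44395441 -0.28180004  0.01102412] plane ((440.1225280761719, -276.5731201171875), (174.60934448242188, 129.58567810058594), 77.7378921508789)
t0.97 pos [ 0.2432 -0.5753  0.222 ] ang 78.08 delta [0.2735 0.2048 0.0022] n 0.342 roll None F [-0.1 -0.1 -1.1] w 0.0870 gf 0.0
t0.97 pos [ 0.2432 -0.5753  0.222 ] ang 78.08 delta [0.7566 0.063  0.0228] n 0.76 roll -0.002 F [-0.1 -0.1 -1.1] w 0.0870 gf 0.0
```

arm_command(deltas=[1,0.046,0.034,0,0,1,0.046,0.034,0,0,1,0.046,0.034,0,0,1,0.046,0.034,0,0,1,0.046,0.034,0,0,1,0.046,0.034,0,0,1,0.048,-0.014,0,0,1,0.048,-0.014,0,0,1,0.048,-0.014,0,0,1,0.048,-0.014,0,0,1,0.048,-0.014,0,0,1,0.048,-0.014,0,0])

```text
time: 2.48
position: [0.4758, -0.0466, 0.2226]
tool_rot: [0.777, 0.629, 0.0, 0.0]
ft_force: [0.2, 1.0, 0.9]
grip_width: 0.0869
grip_force: 0.0
```

arm_command(deltas=[0,0.048,-0.014,0,0,0,0.048,-0.014,0,0,0,0.048,-0.014,0,0,0,0.048,-0.014,0,0,0,0,0,0,0,0,0,0,0,0])

```text
time: 3.22
position: [0.4605, 0.1511, 0.2225]
tool_rot: [0.776, 0.63, -0.0, 0.0]
ft_force: [-0.5, 0.3, 0.5]
grip_width: 0.0445
grip_force: 0.0
```

```bash
python3 - <<'E'
from h import *
P,im,d=shot("wrist"); save("w1.png",im); np.savez("w1.npz",im=im,d=d,E=P["camera_from_world"])
go(.461,.152,.078,78.2)
print(np.array(P["intrinsics"]).round(1).tolist(),P["k1"],np.linalg.inv(P["camera_from_world"]).round(3).tolist())
c=cloud(P,d); hsv=cv2.cvtColor(im,cv2.COLOR_RGB2HSV); m=(cv2.inRange(hsv,(5,150,80),(17,255,255))>0)&(d>0)
q=c[m]; q=q[(q[:,2]>.085)&(q[:,2]<.11)]; print(m.sum(),len(q),np.median(q,0) if len(q) else 0, cv2.minAreaRect(q[:,:2].astype(np.float32)*1000) if len(q) else 0)
E
```

```text
t3.27 pos [0.4606 0.1505 0.2225] ang 78.10 delta [1.600e-03 1.000e-04 1.445e-01] n 0.144 roll -0.002 F [-0.3 -0.2  0. ] w 0.0445 gf 0.0
[[347.8, 0.0, 319.3], [0.0, 347.8, 205.7], [0.0, 0.0, 1.0]] -0.03338223461085515 [[0.979, 0.198, 0.057, 0.476], [-0.206, 0.939, 0.277, 0.227], [0.001, -0.283, 0.959, 0.385], [0.0, 0.0, 0.0, 1.0]]
1451 1394 [0.46160422 0.1556586  0.09621023] ((460.6380920410156, 150.07614135742188), (111.54794311523438, 10.882315635681152), 77.8761978149414)
```

View pics/w1.png

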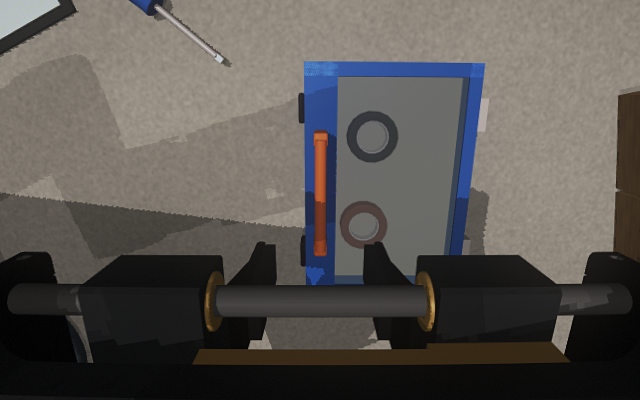

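The wrist view shows the bar at (320,195), brown seal at (363,225) and black seal at (372,136), and the bar position agrees with the other views. Now I descend and grip it.

arm_command(deltas=[0,0,0,0.03,0,0,0,0,0.03,0,0,0,0,0.03,0,0,0,0,0.03,0,0,0,0,0.025,0,0,0,0,0,0,-1,0,0,0,0,-1,0,0,0,0,-1,0,0,0,0,-1,0,0,0,0,-1,0,0,0,0], newtons=15)

```text
time: 4.65
position: [0.4612, 0.1513, 0.078]
tool_rot: [0.776, 0.631, 0.001, 0.001]
ft_force: [0.3, 0.1, 2.1]
grip_width: 0.0092
grip_force: 15.0
```

```bash
python3 - <<'E'
from h import *
go(.461,.152,.078,78.2)
s=status.get_obs()
r=.1507; a0=np.arctan2(41,-145)
p=None
for i,t in enumerate(np.linspace(0,1.85,19)):
    X=np.array([r*np.cos(a0-t),r*np.sin(a0-t)])
    if p is not None: print(i,"%.2f"%t,"ty %.4f tz %.4f"%(X[0]-p[0],-(X[1]-p[1])))
    p=X
E
```

```text
t4.65 pos [0.4612 0.1513 0.078 ] ang 78.21 delta [ 0.0007 -0.0004  0.    ] n 0.001 roll 0.0 F [0.3 0.1 2.1] w 0.0092 gf 15.0
1 0.10 ty 0.0050 tz -0.0147
2 0.21 ty 0.0065 tz -0.0141
3 0.31 ty 0.0079 tz -0.0133
4 0.41 ty 0.0092 tz -0.0125
5 0.51 ty 0.0104 tz -0.0115
6 0.62 ty 0.0115 tz -0.0103
7 0.72 ty 0.0125 tz -0.0091
8 0.82 ty 0.0134 tz -0.0078
9 0.93 ty 0.0141 tz -0.0063
10 1.03 ty 0.0147 tz -0.0049
11 1.13 ty 0.0151 tz -0.0033
12 1.23 ty 0.0154 tz -0.0018
13 1.34 ty 0.0155 tz -0.0002
14 1.44 ty 0.0154 tz 0.0014
15 1.54 ty 0.0152 tz 0.0030
16 1.64 ty 0.0148 tz 0.0045
17 1.75 ty 0.0143 tz 0.0060
18 1.85 ty 0.0136 tz 0.0075
```

arm_command(deltas=[-1,0,0.005,-0.0147,0,-1,0,0.0065,-0.0141,0,-1,0,0.008,-0.0133,0,-1,0,0.009,-0.0125,0,-1,0,0.0105,-0.0115,0,-1,0,0.0115,-0.0103,0,-1,0,0.0125,-0.009,0,-1,0,0.0134,-0.0078,0,-1,0,0.014,-0.0063,0])

```text
time: 5.78
position: [0.5461, 0.133, 0.1776]
tool_rot: [0.776, 0.631, -0.003, -0.002]
ft_force: [-4.5, 0.2, 4.7]
grip_width: 0.0095
grip_force: 15.0
```

arm_command(deltas=[-1,0,0.0147,-0.005,0,-1,0,0.015,-0.0033,0,-1,0,0.0154,-0.0018,0,-1,0,0.0155,0,0,-1,0,0.0154,0.0014,0,-1,0,0.0152,0.003,0,-1,0,0.0148,0.0045,0,-1,0,0.0143,0.006,0,-1,0,0.0136,0.0075,0,-1,0,0,0,0])

```text
time: 7.02
position: [0.6815, 0.1047, 0.1638]
tool_rot: [0.776, 0.63, 0.0, 0.0]
ft_force: [-0.2, -4.0, 0.3]
grip_width: 0.0094
grip_force: 15.0
```

```bash
python3 - <<'E'
from h import *
go(.7,.1,.2,78.2)
E
```

```text
t7.03 pos [0.6815 0.1047 0.1638] ang 78.17 delta [-0.0008  0.0191 -0.0362] n 0.041 roll -0.001 F [-0.2 -4.   0.3] w 0.0094 gf 15.0
```

arm_command(deltas=[-1,0,0.008,0.005,0,-0.5,0,0,0,0,-0.5,0,0,0,0,-0.5,0,0,0,0,-0.5,0,0,-0.01,0,-0.5,0,0,-0.02,0,-0.5,0,0,-0.03,0,-0.5,0,0,-0.04,0,-0.5,0,0,-0.04,0,-0.5,0,0,0,0])

```text
time: 8.28
position: [0.6901, 0.1041, 0.3055]
tool_rot: [0.776, 0.631, 0.004, 0.003]
ft_force: [0.6, -0.2, 0.3]
grip_width: 0.0217
grip_force: 0.0
```

```bash
python3 - <<'E'
from h import *
P,im,d=shot("side"); save("side2.png",im)
go(.52,.14,.3,168.2)
E
```

```text
t8.32 pos [0.6886 0.1039 0.3025] ang 78.21 delta [ 0.0008 -0.1724  0.0017] n 0.172 roll -1.571 F [ 0.7 -0.  -0.6] w 0.0218 gf 0.0
```

View pics/side2.png

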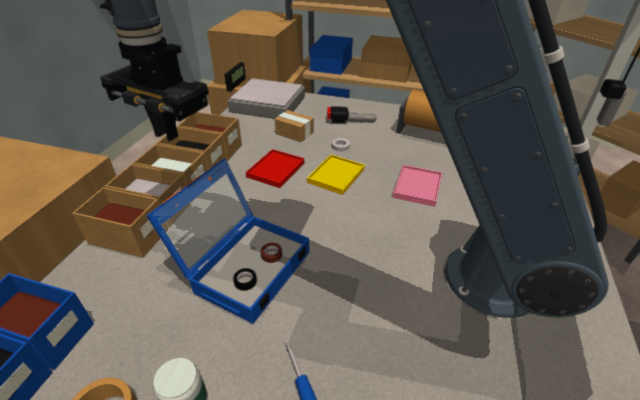

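The lid is standing open in the side view, with brown at (271,252) and black at (245,279) undisturbed. I'll move back, turn the tool, and look closer.

arm_command(deltas=[0.4,0,-0.04,0,0,0.4,0,-0.04,0,0,0.4,0,-0.03,0,0,0.4,0,0,0,-0.175,0.4,0,0,0,-0.175,0.4,0,0,0,-0.175,0.4,0,0,0,-0.175,0.4,0,0,0,-0.175,0.4,0,0,0,-0.175,0.4,0,0,0,-0.175,0.4,0,0,0,-0.175,0.4,0,0,0,-0.171])

```text
time: 9.82
position: [0.5789, 0.1263, 0.298]
tool_rot: [0.1, 0.995, -0.0, -0.002]
ft_force: [-0.1, -0.5, -1.1]
grip_width: 0.0607
grip_force: 0.0
```

arm_command(deltas=[0.4,0,0.045,0,0,0.4,0,0,0,0])

```text
time: 10.07
position: [0.5885, 0.1724, 0.298]
tool_rot: [0.101, 0.995, 0.0, -0.002]
ft_force: [-1.2, -0.4, 0.1]
grip_width: 0.0609
grip_force: 0.0
```

```bash
python3 - <<'E'
from h import *
P,im,d=shot("wrist"); save("w2.png",im); np.savez("w2.npz",im=im,d=d)
go(.497,.097,.12,168.2)
hsv=cv2.cvtColor(im,cv2.COLOR_RGB2HSV); c=cloud(P,d)
near=(np.hypot(c[...,0]-.497,c[...,1]-.097)<.035)&(c[...,2]>.033)&(c[...,2]<.055)
q=c[near]; print(near.sum(),np.percentile(q[:,2],[5,50,95]),cv2.minEnclosingCircle(q[q[:,2]>.038][:,:2].astype(np.float32)*1000),im[near].mean(0))
v,u=np.where(near); print(u.mean(),v.mean())
fl=(np.hypot(c[...,0]-.497,c[...,1]-.097)<.05)&(np.hypot(c[...,0]-.497,c[...,1]-.097)>.03)&(c[...,2]<.032)
print("floor",np.median(c[fl][:,2]))
E
```

```text
t10.12 pos [0.5883 0.1711 0.2981] ang 168.33 delta [ 0.0739 -0.0908  0.1784] n 0.213 roll 0.002 F [ 0.3 -0.2  0.1] w 0.0609 gf 0.0
1058 [0.03760551 0.04232954 0.04386597] ((496.13134765625, 95.62493896484375), 25.166507720947266) [91.61153119 61.98865784 54.83175803]
239.07088846880907 106.66918714555766
floor 0.0246210782763448
```

View pics/w2.png

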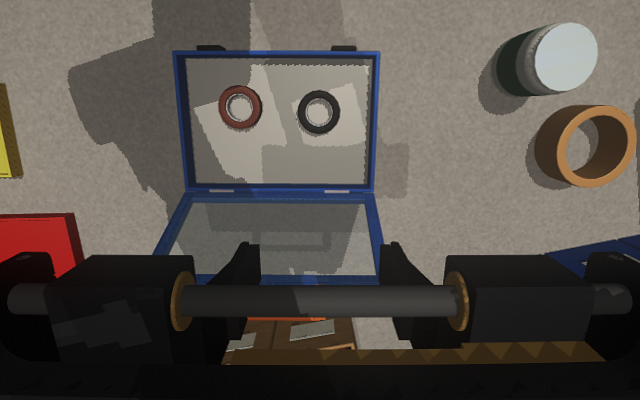

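The wrist view shows the brown seal at (240,107) and the black at (319,111); the brown ring's centre comes out at (0.496, 0.096), with its top at 0.042.

arm_command(deltas=[0.6,0.025,-0.031,0,0,0.6,0.025,-0.031,0,0,0.025,0.025,-0.0305,0,0,0.6,0,0,0.05,0,0.6,0,0,0.05,0,0.6,0,0,0.05,0,0.6,0,0,0.03,0,0.6,0,0,0,0])

```text
time: 11.12
position: [0.4943, 0.0944, 0.1174]
tool_rot: [0.103, 0.995, -0.0, -0.004]
ft_force: [0.4, 0.2, 0.6]
grip_width: 0.0696
grip_force: 0.0
```

```bash
python3 - <<'E'
from h import *
go(.4962,.0957,.028,168.2)
E
```

```text
t11.12 pos [0.4943 0.0944 0.1174] ang 168.17 delta [-0.0022  0.0018  0.0894] n 0.089 roll -0.001 F [0.4 0.2 0.6] w 0.0696 gf 0.0
```

arm_command(deltas=[0.6,-0.001,0.001,0.03,0,0.6,0,0,0.03,0,0.6,0,0,0.019,0,0.6,0,0,0.01,0,0.6,0,0,0,0,-1,0,0,0,0,-1,0,0,0,0,-1,0,0,0,0,-1,0,0,0,0,-1,0,0,0,0], newtons=15)

```text
time: 12.38
position: [0.4988, 0.0959, 0.0313]
tool_rot: [0.103, 0.995, 0.0, 0.001]
ft_force: [-0.5, -0.2, 5.7]
grip_width: 0.0497
grip_force: 15.0
```

```bash
python3 - <<'E'
from h import *
go(.4962,.0957,.2,168.2)
E
```

```text
t12.38 pos [0.4988 0.0959 0.0313] ang 168.21 delta [ 0.0023 -0.0006 -0.1687] n 0.169 roll 0.0 F [-0.5 -0.2  5.7] w 0.0497 gf 15.0
```

arm_command(deltas=[-1,0,0,-0.01,0,-1,0,0,-0.01,0,-1,0,0,-0.02,0,-1,0,0,-0.02,0,-1,0,0,-0.03,0,-1,0,0,-0.04,0,-1,0,0,-0.04,0,-1,0,0,0,0], newtons=20)

```text
time: 13.38
position: [0.5005, 0.0959, 0.2042]
tool_rot: [0.103, 0.995, 0.0, 0.004]
ft_force: [0.3, -1.2, -1.1]
grip_width: 0.0495
grip_force: 20.0
```

```bash
python3 - <<'E'
from h import *
P,im,d=shot("scene"); save("s3.png",im)
go(.443,-.285,.2,167.3)
E
```

```text
t13.43 pos [0.4989 0.0959 0.2023] ang 168.22 delta [-0.023  -0.3843  0.0022] n 0.385 roll 0.016 F [-0.5  0.2 -2.1] w 0.0497 gf 20.0
```

View pics/s3.png

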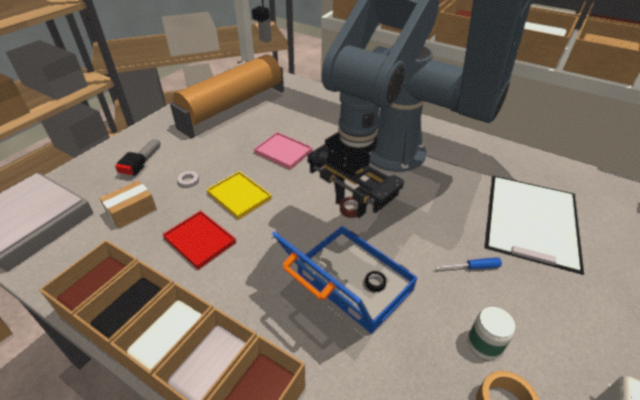

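The scene view shows the brown seal held at (350,207), the black one still in the case at (375,281), and the lid open. Next I carry the seal to a spot beside the tray to look at it.

arm_command(deltas=[-1,-0.01,-0.038,0,0.016,-1,-0.01,-0.038,0,0,-1,-0.01,-0.038,0,0,-1,-0.01,-0.038,0,0,-1,-0.01,-0.038,0,0,-1,-0.01,-0.038,0,0,-1,-0.01,-0.038,0,0,-1,-0.01,-0.038,0,0,-1,-0.01,-0.038,0,0,-1,-0.01,-0.04,0,0,-1,0,0,0,0])

```text
time: 14.8
position: [0.5118, -0.3014, 0.1989]
tool_rot: [0.112, 0.994, 0.0, -0.001]
ft_force: [0.3, 0.3, -0.7]
grip_width: 0.0493
grip_force: 20.0
```

```bash
python3 - <<'E'
from h import *
P,im,d=shot("wrist"); save("w3.png",im)
hsv=cv2.cvtColor(im,cv2.COLOR_RGB2HSV); c=cloud(P,d); m=(cv2.inRange(hsv,(20,120,60),(35,255,255))>0)&(np.hypot(c[...,0]-.443,c[...,1]+.285)<.12)&(abs(c[...,2]-.014)<.012)
q=c[m]; print(m.sum(),np.median(q,0),cv2.minAreaRect(q[:,:2].astype(np.float32)*1000),np.percentile(q[:,2],[3,50,97]))
g=(abs(c[...,0]-.443)<.02)&(abs(c[...,1]+.285)<.02)&m; print("floor",np.median(c[g][:,2]))
go(.443,-.285,.05,167.3)
# held seal seen by side camera
P,im2,d2=shot("side"); c=cloud(P,d2); s=status.get_obs()["position"]
n=(np.hypot(c[...,0]-s[0],c[...,1]-s[1])<.04)&(c[...,2]>.12)&(c[...,2]<s[2]+.03)&(d2>0)
hs=cv2.cvtColor(im2,cv2.COLOR_RGB2HSV); b=n&((hs[...,0]<12)|(hs[...,0]>170))&(hs[...,1]>80)
print(n.sum(),b.sum(),np.percentile(c[b][:,2],[2,10,50,90,98]) if b.any() else 0, np.percentile(c[n][:,2],[1,50]) if n.any() else 0, s)
v,u=np.where(b if b.any() else n); print(u.min(),u.max(),v.min(),v.max())
x0,y0=int(u.mean()),int(v.mean()); cr=cv2.resize(im2[max(0,y0-50):y0+50,max(0,x0-60):x0+60],None,fx=4,fy=4)
save("side3.png",np.hstack([cr]))
E
```

```text
20170 [ 0.43835461 -0.28834465  0.01275163] ((444.5396728515625, -287.38946533203125), (153.25189208984375, 122.95848846435547), 76.98723602294922) [0.01118065 0.01275163 0.02093965]
floor 0.012614778296060336
t14.85 pos [ 0.5113 -0.2992  0.1988] ang 167.15 delta [ 0.0693 -0.0017  0.149 ] n 0.164 roll -0.003 F [-0.5  1.5 -0.4] w 0.0492 gf 20.0
288 103 [0.1934539  0.19551563 0.20460443 0.20894319 0.21005153] [0.19160025 0.20781537] [ 0.51126935 -0.29788251  0.19899131]
311 324 104 116
```

View pics/side3.png

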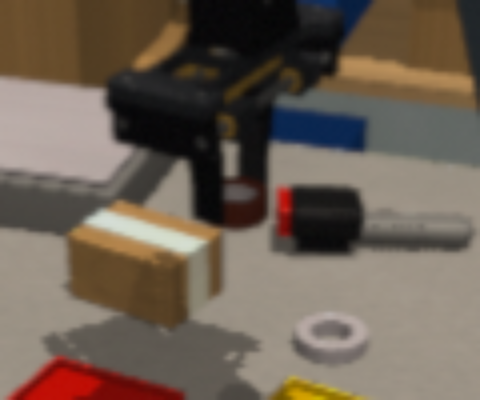

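In the crop the brown seal hangs level at (242,200), its bottom about 5 mm below the fingertips. I'll move over the tray centre and go down.

arm_command(deltas=[-1,0.034,-0.002,0,0,-1,0.034,-0.002,0,0,-1,0,0,0.04,0,-1,0,0,0.04,0,-1,0,0,0.04,0,-1,0,0,0.03,0,-1,0,0,0.018,0,-1,0,0,0,0,-1,0,0,0,0])

```text
time: 16.02
position: [0.4455, -0.287, 0.0332]
tool_rot: [0.11, 0.994, -0.0, 0.0]
ft_force: [0.2, -0.2, -0.9]
grip_width: 0.0491
grip_force: 20.0
```

```bash
python3 - <<'E'
from h import *
go(.4445,-.2874,.018,167.3)
E
```

```text
t16.02 pos [ 0.4455 -0.287   0.0332] ang 167.35 delta [ 0.0009 -0.0006  0.0152] n 0.015 roll 0.001 F [ 0.2 -0.2 -0.9] w 0.0491 gf 20.0
```

arm_command(deltas=[-1,0,0,0.005,0,-1,0,0,0.004,0,-1,0,0,0.003,0,-1,0,0,0,0,-1,0,0,0,0])

```text
time: 16.65
position: [0.4453, -0.2878, 0.0208]
tool_rot: [0.111, 0.994, -0.0, 0.0]
ft_force: [-0.7, -0.5, -0.3]
grip_width: 0.0497
grip_force: 20.0
```

Stepping down by 1 mm until there is contact.

arm_command(deltas=[-1,0,0,0.0015,0,-1,0,0,0,0,-1,0,0,0,0])

```text
time: 17.02
position: [0.4454, -0.2879, 0.0194]
tool_rot: [0.111, 0.994, -0.0, 0.0]
ft_force: [0.1, -0.4, 1.1]
grip_width: 0.0495
grip_force: 20.0
```

arm_command(deltas=[-1,0,0,0.001,0,-1,0,0,0,0,-1,0,0,0,0])

```text
time: 17.4
position: [0.4454, -0.2879, 0.0193]
tool_rot: [0.111, 0.994, -0.0, 0.0]
ft_force: [-2.0, 0.7, 9.1]
grip_width: 0.0493
grip_force: 20.0
```

arm_command(deltas=[-1,0,0,0.001,0,-1,0,0,0,0,-1,0,0,0,0])

```text
time: 17.77
position: [0.4454, -0.2879, 0.0192]
tool_rot: [0.111, 0.994, -0.0, 0.0]
ft_force: [-1.9, 2.1, 15.3]
grip_width: 0.0497
grip_force: 20.0
```

The seal is on the tray floor. I relieve the load, open the fingers, then lift.

arm_command(deltas=[-1,0,0,-0.0015,0,-1,0,0,0,0,0.5,0,0,0,0,0.5,0,0,0,0,0.5,0,0,0,0,0.5,0,0,-0.01,0,0.5,0,0,-0.02,0,0.5,0,0,-0.04,0,0.5,0,0,-0.05,0,0.5,0,0,-0.05,0,0.5,-0.05,0,-0.02,0,0.5,-0.05,0,0,0])

```text
time: 19.27
position: [0.5448, -0.311, 0.2128]
tool_rot: [0.111, 0.994, -0.002, 0.003]
ft_force: [-0.8, -0.8, -0.4]
grip_width: 0.0653
grip_force: 0.0
```

```bash
python3 - <<'E'
from h import *
P,im,d=shot("wrist"); c=cloud(P,d)
n=(np.hypot(c[...,0]-.445,c[...,1]+.288)<.05)&(c[...,2]>.024)&(c[...,2]<.05); q=c[n]
print(n.sum(),np.percentile(q[:,2],[5,50,95]),cv2.minEnclosingCircle(q[:,:2].astype(np.float32)*1000))
P,im,d=shot("scene"); save("s4.png",im); go(0,0,0)
E
```

```text
1601 [0.02688976 0.03023867 0.03170702] ((442.8208923339844, -287.0734558105469), 25.19135856628418)
t19.38 pos [ 0.5476 -0.3115  0.2104] ang 167.39 delta [0.6039 0.185  0.2054] n 0.664 roll None F [ 0.   0.6 -0.3] w 0.0653 gf 0.0
```

View pics/s4.png

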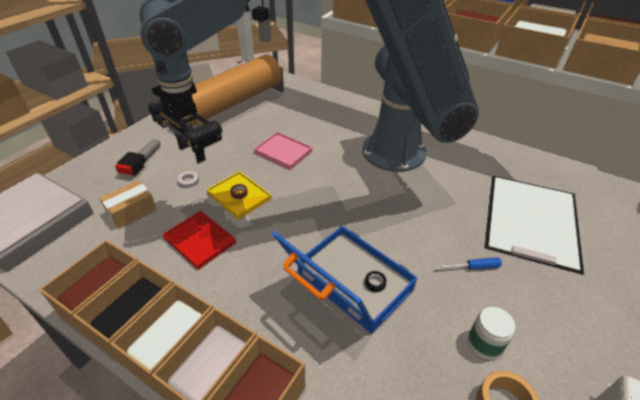

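The brown seal lies flat in the yellow tray at (239,191), the black one is still in the case at (375,281), the lid is open, and the arm is clear.

```bash
python3 -c "
from rig import order
print(order.hand_in())"
```

```text
the job is handed in; nothing more can be done
None
```

The lid stands open by itself, the brown seal lies flat in the yellow tray, and the black seal is still in the case; I handed the job in after about 19 s of robot time, and no verdict came back.

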